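Send the walnut dowel down the tipping sorter

TASK

Lay the dark walnut dowel crosswise on the rocking tray of the sorter, on the half next to the green box, and let go, so that its own weight tips the tray and it rolls down into the green box. Leave the pale dowel where it lies.

Things in the scene. Friction and masses are not known exactly. Their poses are not given: they have to be found in the camera images.
- walnut_dowel: dark brown walnut dowel, a solid cylinder 36 mm in diameter and 80 mm long, lying on the bench, about 65 g. Origin at its centre (18 mm above the bench); its x axis runs along the dowel.
- pale_dowel: pale wooden dowel of the same size and frame as the walnut one; not to be moved.
- tray: rocking tray on a wooden stand: white floor 260 mm long (y), 116 wide (x) between blue side walls 20 mm high; ends open. Pivots freely about its x axis, 20 degrees either way; starts nearly level (a keel weight). A dowel laid across it 60 mm from the pivot tips it that way in under a second and rolls off that end. Origin: on the pivot, mid floor, on its upper face, 150 mm above the bench; z up.
- green_box: fixed green open box, 140 by 140 by 90 mm high, walls 6 mm, standing under one end of the tray, its centre 165 mm from the pivot along the tray's y axis, to either side (an orange box of the same size stands under the other end). Origin at the centre of its underside.

How it is judged (in metres and radians):
On the way:
1. the walnut dowel, let go, lies on the tray and has tipped it toward the green box, with the gripper off the tray (contact force between walnut_dowel and tray above 0.05 N and contact force between the fingers and walnut_dowel below 0.05 N and contact force between the fingers and tray below 0.05 N and angle between tray's own z axis and vertical above 0.15 rad and z of green_box in the frame of tray above -0.135 m), for 0.04 s.
At the end, for the whole second after the job is handed in: the walnut dowel lies at rest in the green box (its centre within 65 mm of the box's middle along each side and under 60 mm above the box's underside), and the pale dowel is within 30 mm of where it started (x of walnut_dowel in the frame of green_box between -0.065 and 0.065 m and y of walnut_dowel in the frame of green_box between -0.065 and 0.065 m and z of walnut_dowel in the frame of green_box between 0 and 0.06 m and linear speed of walnut_dowel below 0.03 m/s and distance of pale_dowel from where it was at the start of the episode below 0.03 m); the robot touches nothing.
It fails at once if the pale dowel is moved by more than 30 mm (distance of pale_dowel from where it was at the start of the episode above 0.03 m).
It also fails if it takes over 40 s, if anything falls off the work surface, if the arm or the gripper's body presses on something with over 40 N, if the wrist force passes 120 N, or if a joint passes its speed limit or range.

ROBOT

A 6-joint arm with a two-finger parallel gripper is mounted at the origin on the work surface. World frame = base frame: x ahead of the robot, y to its left, z up, the work surface at z = 0. Lengths are in mm, angles in rad, forces in N, time in s.
With the tool pointing down it reaches from about 200 to 875 mm from the base axis. Payload 3.4 kg.
Tool frame: the origin (TCP) lies midway between the tips of the shut fingers; the grasp point (between the pads) lies 19 mm behind it (arm.hold_point_z is the distance from the TCP to the grasp point, in mm); z points along the fingers, y is the direction in which the jaws open and shut (so a half turn about z gives the same grasp; the last joint's range is limited). The gripper opens to 94 mm and grips with 3 to 60 N. Pads are 16 mm wide; open, the fingers measure 119 mm over their backs; the gripper's body (75 mm by 177 mm) begins 78 mm behind the grasp point.
Start: joints at [1.164, 0.276, 1.505, -0, 1.361, -0.121], TCP at [162.124, 551.708, 205.493] pointing down, gripper open.
Joint ranges: [-2.89, 2.89], [-0.75, 2.08], [0.22, 2.7], [-1.18, 4.32], [0.11, 2.71], [-2.7, 2.7]. Speed limits (rad/s): [2.57, 2.57, 3.14, 3.14, 3.14, 3.14].

INTERFACE

Orientations are given as [roll, pitch, yaw] about the fixed x, y, z axes, in that order (R = Rz(yaw) Ry(pitch) Rx(roll)).
In Python, from workcell import arm gives the robot as it stands.
- The arm moves only by the tool step_arm, never from a script. Its argument "deltas" is a list of rows, each a list of 6 numbers: the shift along the world's x, y, z as a fraction of full scale, then the turn, a rotation vector about the world's x, y, z as a fraction of full scale. In form: [[x, y, z, ax, ay, az], ...]. A call has 1 to 20 rows; each row is the pose to reach, as a shift and turn from the pose commanded when the call began, turning the shorter way round; what a row does not reach only later rows make up. Full scale, the value 1, is 1000 mm for a shift and 2 pi rad for a turn. A row lasts 1/12 s, in which the tool goes at most 41.7 mm and 7.16 degrees, less where a joint would pass 70% of its speed; a pose out of reach is approached as far as the arm can. A call with a number of a shift or a turn outside -1 to 1 is refused whole. A call with a gripper value outside its range is refused whole. "hand" is the finger opening in mm, from 0 to 94, set as the call begins (left out, the last holds). The fingers move at their own pace and stop on an object; the grip force is fixed at half the most. Time passes only in rows, so rows that repeat a pose let the fingers close. It gives the time, the measured TCP pose, the force and the opening at its end, in the units of the state.
- arm.read_state(): the state, without advancing time (a new reading comes with each control period).
- arm.capture(name): name is "scene" or "top" or "wrist"; returns a dict with "pixels" (400x640x3 uint8, red, green, blue), "range_z" (400x640 float32, mm along the optical axis (not along the pixel's ray), 0 where there is no reading), "vfov" (degrees; the focal length in pixels is half the picture's height over the tangent of half this angle, whatever the lens; pixels are square), "cx", "cy" (the principal point, pixels), "extrinsics" (4x4, takes a point from camera to world coordinates). Camera axes: x right, y down, z forward; pixel columns grow to the right and rows downward; lengths in mm; the calibration is good to about 2 mm. A picture is of the moment at which its call begins.
- arm.close_job(): hands the job in, once; it reports no verdict.
The state is a dict: "time_s": time; "joint_pos": joint angles; "qd": joint speeds; "effort": joint torques, N m; "tool_pos": TCP position; "tool_rot": TCP orientation; "ft_force": force on the tool from outside, world axes, zero at the start; "wrist_torque": the same for the moment, N m; "gripper_width": finger opening in mm.
Only numpy, scipy, OpenCV 4.12 (cv2) and the standard library are available. Lean on these libraries where they do the work, as an engineer would, in place of code of your own. Each camera call takes 0.05 s, during which the arm holds its last target. There are 200 camera calls.

## Working session

There is one attempt and no reset: what is moved stays moved. The work goes in short steps, Python scripts to look and compute and a tool call to move; the robot and the scene stay as the last step left them, time stands still between calls to the robot, and variables do not carry over. Pictures are saved under pics/ and viewed, on a budget of 10 in all, crops included, one or two more only if the job needs it, and the job is handed in when it is done.

Besides the shell and the picture viewer there is one more tool, called after "Emit:" as name(argument=value, ...) on one line, values as JSON. step_arm: Moves the arm, as the interface text tells. Its arguments: {"type":"object","properties":{"deltas":{"type":"array"},"hand":{"type":"number"}},"required":["deltas"]}

```bash
mkdir -p pics; cat > h.py <<'E'
import numpy as np, cv2
from workcell import arm
def cap(n):
    c=arm.capture(n); f=200/np.tan(np.radians(c["vfov"])/2)
    z=c["range_z"]; v,u=np.mgrid[:400,:640]
    P=np.stack([(u-c["cx"])/f*z,(v-c["cy"])/f*z,z,np.ones_like(z)],-1)@np.array(c["extrinsics"]).T
    P=P[...,:3]; P[z==0]=np.nan
    return c["pixels"],P
def save(n,im): cv2.imwrite("pics/"+n,cv2.cvtColor(im,cv2.COLOR_RGB2BGR))
E
python3 - <<'E'
from h import *
for n in("top","scene"):
    im,P=cap(n); save(n+"1.png",im); np.savez(n+".npz",im=im,P=P)
print(arm.read_state()["tool_rot"])
E
```

```text
[-3.13999152e+00 -1.85744094e-04  2.85578868e+00]
```

View pics/top1.png

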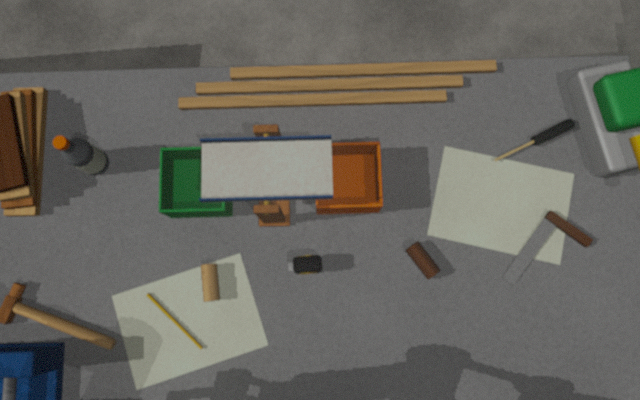

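View pics/scene1.png

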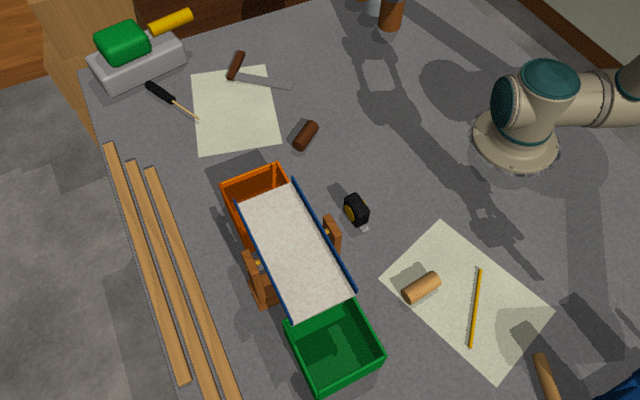

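The top view shows the walnut dowel at (422,260), the pale one at (210,282), the tray at (267,168), and the green box on the left at (195,181).

```bash
cat > m.py <<'E'
from h import *
d=np.load("top.npz"); im,P=d["im"].astype(int),d["P"]
def box(u0,u1,v0,v1): 
    m=np.zeros(im.shape[:2],bool); m[v0:v1,u0:u1]=1; return m
def rep(n,m):
    q=P[m]; q=q[~np.isnan(q[:,0])]
    (c,s,a)=cv2.minAreaRect(q[:,:2].astype(np.float32))
    print(n,len(q),"rect",np.round(c,1),np.round(s,1),round(a,1),"mean",q.mean(0).round(1),"zmax",np.percentile(q[:,2],[2,50,98]).round(1))
z=P[...,2]
rep("walnut",box(400,442,238,282)&(z>18))
rep("pale",box(195,225,258,305)&(z>18))
t=box(190,345,130,205)&(im.min(2)>130)&(z>110); rep("tray",t)
q=P[t]; A=np.c_[q[:,:2],np.ones(len(q))]; print("plane",np.linalg.lstsq(A,q[:,2],rcond=None)[0])
g=(im[...,1]>1.5*im[...,0])&(im[...,1]>1.3*im[...,2])
rep("green",box(150,240,140,225)&g&(z>70))
rep("tray all",box(190,345,125,230)&(z>125))
for p in [(160,148),(228,215),(161,215),(382,143),(380,208),(308,264),(267,215)]: print(p,P[p[1],p[0]].round(1))
E
python3 m.py
```

```text
walnut 611 rect [ 477.4 -233.9] [79.9 35.9] 35.5 mean [ 476.  -232.2   31.4] zmax [20.1 32.3 38. ]
pale 612 rect [439.8 229.7] [79.9 36.5] 5.3 mean [439.6 227.6  31.4] zmax [20.1 32.3 38. ]
tray 6937 rect [659.3  90.9] [259.6 111.8] 89.9 mean [658.8  90.5 149.4] zmax [145.6 149.4 153.1]
plane [-8.02455496e-04  5.77101377e-03  1.49403225e+02]
green 799 rect [656.4 255.4] [141.4 140.6] 0.1 mean [646.1 282.5  85.4] zmax [70.7 87.3 93.2]
tray all 8995 rect [655.6  90.7] [260.4 178.1] 89.6 mean [657.7  90.1 152. ] zmax [145.1 149.9 170.2]
(160, 148) [723.3 322.9  93.9]
(228, 215) [586.6 190.9  22.6]
(161, 215) [594.1 347.8  -1.1]
(382, 143) [ 747.5 -159.     4.1]
(380, 208) [ 587.8 -141.8   59.1]
(308, 264) [472.5  14.7  55.9]
(267, 215) [567.6  92.  132.9]
```

Emit:
step_arm(deltas=[[0.3155,-0.7855,-0.085,0,0,-0.356],[0.3155,-0.7855,-0.085,0,0,-0.356],[0.3155,-0.7855,-0.085,0,0,-0.356],[0.3155,-0.7855,-0.085,0,0,-0.356],[0.3155,-0.7855,-0.085,0,0,-0.356],[0.3155,-0.7855,-0.085,0,0,-0.356],[0.3155,-0.7855,-0.085,0,0,-0.356],[0.3155,-0.7855,-0.085,0,0,-0.356],[0.3155,-0.7855,-0.085,0,0,-0.356],[0.3155,-0.7855,-0.085,0,0,-0.356],[0.3155,-0.7855,-0.085,0,0,-0.356],[0.3155,-0.7855,-0.085,0,0,-0.356],[0.3155,-0.7855,-0.085,0,0,-0.356],[0.3155,-0.7855,-0.085,0,0,-0.356],[0.3155,-0.7855,-0.085,0,0,-0.356],[0.3155,-0.7855,-0.085,0,0,-0.356],[0.3155,-0.7855,-0.085,0,0,-0.356],[0.3155,-0.7855,-0.085,0,0,-0.356],[0.3155,-0.7855,-0.085,0,0,-0.356],[0.3155,-0.7855,-0.085,0,0,-0.356]], hand=94)

```text
time_s: 1.77
tool_pos: [471.2, -219.7, 121.6]
tool_rot: [-3.141, 0.0, 0.618]
ft_force: [0.1, 0.6, 0.1]
gripper_width: 94.0
```

```bash
python3 - <<'E'
from h import *
im,P=cap("wrist"); save("w1.png",im)
s=arm.read_state(); print(s["tool_pos"],s["tool_rot"],s["joint_pos"])
i=im.astype(int); z=P[...,2]
m=(z>18)&(z<45)&(np.hypot(P[...,0]-477,P[...,1]+234)<70)
q=P[m]; print(len(q),cv2.minAreaRect(q[:,:2].astype(np.float32)),np.percentile(q[:,2],98))
E
```

```text
[ 475.5652354  -227.95264958  120.99071785] [3.13326417e+00 1.15986760e-03 6.16016474e-01] [-0.5758489   0.26420768  1.74469603 -0.00460806  1.12538441  0.38089623]
3175 ((477.9897766113281, -231.5760498046875), (80.08155822753906, 35.73639678955078), 35.613460540771484) 36.68628685038355
```

View pics/w1.png

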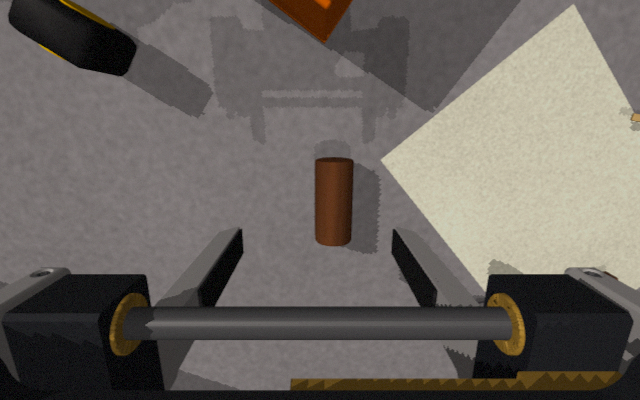

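The wrist view shows the dowel at (333,200), parallel to the fingers and between them. Both measurements agree to about 2 mm, so I'm descending.

Emit:
step_arm(deltas=[[0,0.001,-0.03,0,0,0],[0,0.001,-0.06,0,0,0],[0,0.001,-0.08,0,0,0],[0,0.001,-0.09,0,0,0],[0,0.001,-0.1,0,0,0],[0,0.001,-0.107,0,0,0],[0,0.001,-0.113,0,0,0],[0,0.001,-0.113,0,0,0],[0,0.001,-0.113,0,0,0]])

```text
time_s: 2.57
tool_pos: [471.6, -216.8, 9.7]
tool_rot: [3.141, -0.0, 0.619]
ft_force: [-0.1, 0.0, 0.4]
gripper_width: 94.1
```

```bash
python3 - <<'E'
from h import *
s=arm.read_state(); print(s["time_s"],s["tool_pos"],s["tool_rot"],s["qd"])
E
```

```text
2.5667 [ 471.60541406 -216.84620004    9.69577014] [ 3.14056904e+00 -3.44728511e-04  6.19234659e-01] [-0.0016517  -0.00779861 -0.00737488 -0.00097687  0.00144248  0.00034457]
```

Emit:
step_arm(deltas=[[0.003,-0.008,-0.002,0,0,0],[0.0065,-0.0155,-0.004,0,0,0],[0.0065,-0.0155,-0.004,0,0,0],[0.0065,-0.0155,-0.004,0,0,0]])

```text
time_s: 2.9
tool_pos: [478.3, -233.2, 5.5]
tool_rot: [3.141, -0.0, 0.618]
ft_force: [-0.1, 0.6, -0.1]
gripper_width: 93.7
```

Emit:
step_arm(deltas=[[0,0,0,0,0,0],[0,0,0,0,0,0],[0,0,0,0,0,0],[0,0,0,0,0,0],[0,0,0,0,0,0],[0,0,0,0,0,0],[0,0,0,0,0,0],[0,0,0,0,0,0],[0,0,0,0,0,0],[0,0,0,0,0,0]], hand=0)

```text
time_s: 3.73
tool_pos: [477.7, -232.2, 5.2]
tool_rot: [3.141, -0.0, 0.619]
ft_force: [0.6, 1.0, -0.6]
gripper_width: 35.4
```

Emit:
step_arm(deltas=[[0,0,0.03,0,0,0],[0,0,0.07,0,0,0],[0,0,0.11,0,0,0],[0,0,0.15,0,0,0],[0,0,0.19,0,0,-0.01],[0,0,0.23,0,0,-0.02],[0.01,0.02,0.255,0,0,-0.03],[0.025,0.053,0.255,0,0,-0.04],[0.04,0.085,0.255,0,0,-0.05],[0.055,0.117,0.255,0,0,-0.06],[0.07,0.149,0.255,0,0,-0.07],[0.085,0.181,0.255,0,0,-0.08],[0.1,0.213,0.255,0,0,-0.09],[0.115,0.245,0.255,0,0,-0.0985],[0.13,0.277,0.255,0,0,-0.0985],[0.145,0.309,0.255,0,0,-0.0985],[0.16,0.341,0.255,0,0,-0.0985],[0.172,0.365,0.255,0,0,-0.0985],[0.18,0.384,0.255,0,0,-0.0985],[0.18,0.384,0.255,0,0,-0.0985]])

```text
time_s: 5.4
tool_pos: [658.6, 156.0, 258.9]
tool_rot: [-3.139, 0.001, 0.004]
ft_force: [0.9, -0.5, -0.2]
gripper_width: 35.3
```

Emit:
step_arm(deltas=[[0,0,0,0,0,0],[0,0,0,0,0,0],[0,0,0,0,0,0]])

```text
time_s: 5.65
tool_pos: [657.2, 150.5, 260.3]
tool_rot: [3.141, 0.0, -0.001]
ft_force: [0.4, -0.4, -0.0]
gripper_width: 35.2
```

```bash
python3 - <<'E'
from h import *
im,P=cap("scene"); save("s2.png",im)
im,P=cap("wrist"); z=P[...,2]
s=arm.read_state(); t=s["tool_pos"]; print(t,s["tool_rot"],s["gripper_width"])
i=im.astype(int)
m=(np.hypot(P[...,0]-t[0],P[...,1]-t[1])<60)&(z>t[2]-15)&(i[...,0]>1.4*i[...,2])&(z<t[2]+45)
q=P[m]; print("dowel",len(q),cv2.minAreaRect(q[:,:2].astype(np.float32)),q.min(0),q.max(0))
m=(i.min(2)>120)&(z>120)&(z<180); q=P[m]; print("tray",len(q),q.min(0),q.max(0)); 
A=np.c_[q[:,:2],np.ones(len(q))]; print(np.linalg.lstsq(A,q[:,2],rcond=None)[0])
E
```

```text
[657.32343435 150.49195913 260.6041409 ] [ 3.14120554e+00 -1.35307541e-04 -1.42319854e-03] 35.32996106980274
dowel 7667 ((659.7412719726562, 152.1806640625), (37.294586181640625, 75.31556701660156), 87.69132995605469) [621.36393192 133.31047203 262.07881116] [697.06469617 170.61861637 305.51217056]
tray 24520 [598.79221365 -37.80436137 146.71351846] [715.41969307 222.8650969  171.97787224]
[1.73420844e-03 7.13685395e-03 1.48377202e+02]
```

View pics/s2.png

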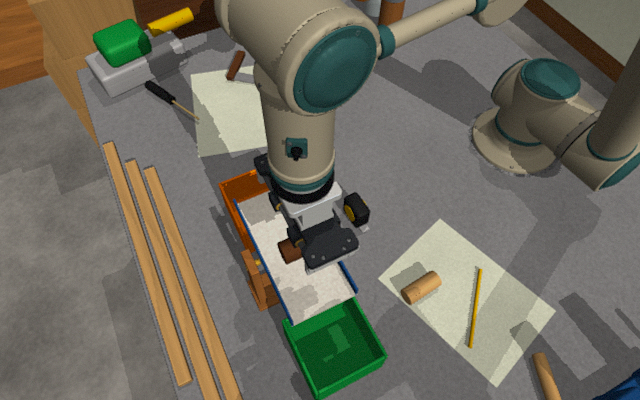

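The dowel is held across the tray, with its end visible at (290,250). The tray is level and the green box sits at the near end, so I'm lowering to just above the floor.

Emit:
step_arm(deltas=[[0,0.002,-0.02,0,0,0],[0,0.004,-0.045,0,0,0],[0,0.004,-0.065,0,0,0],[0,0.004,-0.08,0,0,0],[0,0.004,-0.09,0,0,0],[0,0.004,-0.098,0,0,0],[0,0.004,-0.102,0,0,0],[0,0.004,-0.102,0,0,0],[0,0.004,-0.102,0,0,0]])

```text
time_s: 6.5
tool_pos: [658.2, 155.7, 159.0]
tool_rot: [-3.142, -0.001, -0.0]
ft_force: [-0.1, -0.1, 0.0]
gripper_width: 35.2
```

Emit:
step_arm(deltas=[[0,0,-0.002,0,0,0],[0,0,-0.002,0,0,0]])

```text
time_s: 6.67
tool_pos: [658.1, 155.9, 156.9]
tool_rot: [-3.142, -0.001, 0.0]
ft_force: [0.4, -0.2, -0.2]
gripper_width: 35.2
```

Emit:
step_arm(deltas=[[0,0,0,0,0,0],[0,0,0,0,0,0],[0,0,0.04,0,0,0],[0,0,0.08,0,0,0],[0,0,0.12,0,0,0],[0,0,0.15,0,0,0],[0,0,0.15,0,0,0]], hand=80)

```text
time_s: 7.25
tool_pos: [660.7, 156.3, 315.0]
tool_rot: [-3.14, -0.015, 0.0]
ft_force: [0.5, 0.5, 1.0]
gripper_width: 77.8
```

```bash
python3 - <<'E'
from h import *
im,P=cap("scene"); save("s3.png",im)
s=arm.read_state(); print(s["time_s"],s["tool_pos"],s["ft_force"])
E
```

```text
7.3 [659.52015417 156.12002574 311.27921129] [ 0.36107526 -0.72241584 -0.41243674]
```

View pics/s3.png

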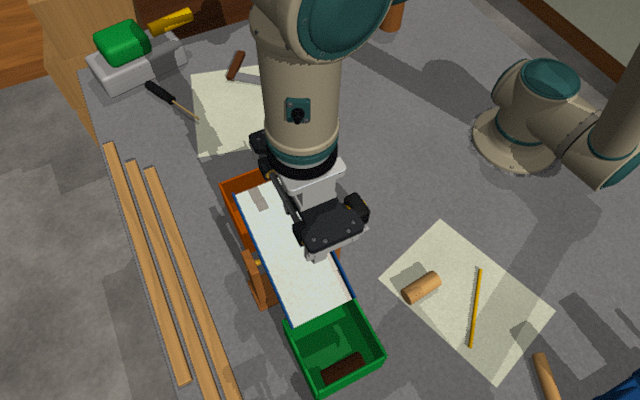

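The walnut dowel is already in the green box, at (343,368), and the pale one still lies at (421,288). I'll let it settle and check.

Emit:
step_arm(deltas=[[-0.02,-0.03,0.02,0,0,0],[-0.05,-0.06,0.03,0,0,0],[-0.08,-0.1,0.03,0,0,0],[-0.1,-0.13,0.03,0,0,0],[-0.1,-0.13,0.03,0,0,0],[-0.1,-0.13,0.03,0,0,0],[-0.1,-0.13,0.03,0,0,0],[-0.1,-0.13,0.03,0,0,0],[-0.1,-0.13,0.03,0,0,0],[-0.1,-0.13,0.03,0,0,0],[-0.1,-0.13,0.03,0,0,0],[-0.1,-0.13,0.03,0,0,0],[-0.1,-0.13,0.03,0,0,0],[-0.1,-0.13,0.03,0,0,0],[-0.1,-0.13,0.03,0,0,0],[-0.1,-0.13,0.03,0,0,0],[-0.1,-0.13,0.03,0,0,0],[-0.1,-0.13,0.03,0,0,0]])

```text
time_s: 8.8
tool_pos: [557.7, 25.7, 336.3]
tool_rot: [3.142, -0.0, -0.0]
ft_force: [0.9, 1.1, -0.2]
gripper_width: 80.2
```

```bash
python3 - <<'E'
from h import *
for k in range(2):
    im,P=cap("scene"); i=im.astype(int); z=P[...,2]
    m=(i[...,0]>1.3*i[...,1])&(np.abs(P[...,0]-656)<64)&(np.abs(P[...,1]-256)<64)&(z<80)
    q=P[m]; print(len(q),cv2.minAreaRect(q[:,:2].astype(np.float32)),np.percentile(q[:,2],[2,98]))
    m=(np.hypot(P[...,0]-440,P[...,1]-229)<55)&(z>15); q=P[m]; print("pale",cv2.minAreaRect(q[:,:2].astype(np.float32)))
print(arm.read_state()["time_s"],arm.read_state()["qd"])
save("s4.png",im)
E
```

```text
645 ((658.917236328125, 298.2653503417969), (26.717273712158203, 78.37579345703125), 89.62876892089844) [30.95224786 43.48625429]
pale ((440.10723876953125, 230.8304901123047), (81.49646759033203, 35.915496826171875), 5.986030101776123)
638 ((658.7785034179688, 298.160400390625), (78.42598724365234, 26.479082107543945), 0.08710406720638275) [30.9984233 43.540056 ]
pale ((440.2538757324219, 230.48291015625), (81.9328384399414, 36.022701263427734), 5.976975440979004)
8.9 [ 0.00036656 -0.00019303 -0.00141597  0.00113923 -0.00037256  0.00053177]
```

View pics/s4.png

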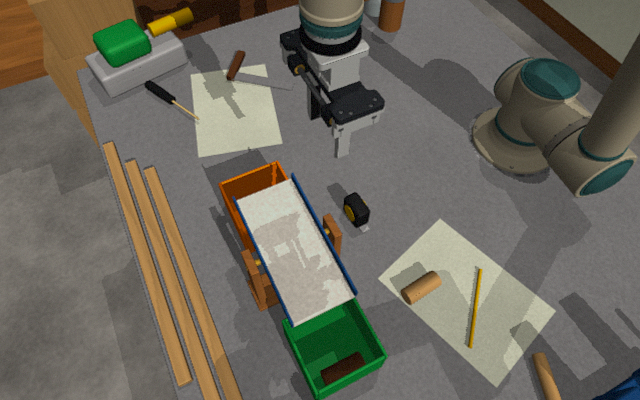

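The walnut dowel rests in the green box at (343,368), the arm is clear, and the pale dowel hasn't moved.

```bash
python3 -c "
from workcell import arm
print(arm.close_job())"
```

```text
the job is handed in; nothing more can be done
None
```

The walnut dowel is at rest in the green box and the job is handed in at about 9 s of the allowed 40 s; no verdict was reported. I laid the dowel across the tray about 64 mm from the pivot on the green side and lifted the fingers away. The tray tipped and the dowel rolled in.

- **Walnut dowel:** it lies against the far wall, about 42–46 mm from the box's middle along y and 2 mm along x (limit 65 mm). Its top is about 43 mm above the bench. Two pictures 0.05 s apart agreed to 0.2 mm.
- **Pale dowel:** it is within about 1 mm of where it started.
- **Arm:** it was standing clear of everything, with joint speeds near zero.
- **Not checked directly:** I never caught the tray tilted with the dowel still on it. The dowel was already in the box at the first picture after release, 0.6 s later. The interim tipping condition is therefore inferred from the result.
- **One disagreement:** after the first approach the tool settled about 17 mm short of its target, because the move's rows ran out. I corrected this before gripping.

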